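# Free the levelling table and shim it up with a hand-held wedge

## Task

The small levelling table with the covered dish on it has to be shimmed at the front. First turn its black catch knob counter-clockwise until the steel tongue points at the green peg, and leave it there. Then take the blue wedge by its grip block and slide it, flat on the grey base and thin end first, straight under the middle of the white plate's front edge until that edge has just lifted off its two rest pads, by about 4 mm, which is when it reaches the yellow line on the wedge; finish while still gripping the wedge there, with the dish undisturbed on the plate, the plate resting on the wedge and not on the gripper, and nothing else moved.

Things in the scene. Friction and masses are not known exactly. Their poses are not given: they have to be found in the camera images.
- level_base: grey fixed base of the levelling table, 180 mm long (its x) by 130 mm wide (its y); its top, the deck, is 10 mm above the table. Origin: centre of its underside. x points from the open front, where the wedge goes in, to the rear hinge; z up. The front 65 mm of the deck is free but for a green peg, 8 mm thick, its top 36 mm above the table, at x = -36, y = -41 mm. Knob axis at x = 0, y = -47 mm
- lip_rest (a point): fixed point of the base (same axes): middle of the opening for the wedge (71 mm wide between the pads; a white line on the deck leads to it), 12 mm above the deck and 22 mm above the table, where the underside of the plate's front edge lies while the plate is down; the gap is measured from here
- lip_mid (a point): the middle of the underside of the plate's front edge (a round steel bar 8 mm thick, so its front stands 4 mm ahead of this point); it moves with the plate and coincides with lip_rest while the plate is down
- stage_plate (a joint): angle, rad, of the white hinged plate (110 x 95 mm, top 30 mm above the table; base x = -25 to +85, y = -30 to +65 mm; 0.6 kg; hinge 101 mm behind the front edge bar): 0 = down on its two black rest pads, grows as the front edge rises; 0.040 is a gap of 4 mm. It falls back by its own weight
- catch (a joint): angle of the catch knob, rad: 0 = steel tongue points to the base's +y, across the plate, and holds it down; grows as the knob turns counter-clockwise seen from above; at 1.40 the tongue points at the green peg (free). Range -0.1 to 2.4; it stays where it is left (friction about 0.03 N m)
- catch_grip (a point): centre of the black bar of the catch knob, on the turning axis, 74 mm above the table. The bar is 38 mm long (this point's y, the direction of the tongue), 13 mm thick (its x) and 26 mm high (61 to 87 mm above the table)
- wedge: loose blue wedge, about 0.12 kg, 100 mm long (its x), 36 mm wide. Origin: centre of its underside; nose, 4 mm high, at x = +50 mm; z up. The ramp rises evenly to 20 mm over 72 mm (slope 0.222) and ends at the grip block at x = -22 mm. It first touches the plate with the nose 36 mm past the edge's middle; 54 mm past, the gap is 4 mm: a yellow line across the ramp at x = -4 mm marks that
- wedge_grip (a point): where to grasp the wedge: centre of its grip block's ribbed part, 44 mm above its underside, at x = -36 mm of the wedge, same axes as the wedge. The block is 26 mm thick along y (close the fingers along y), 28 mm along x, and stands from 20 to 62 mm above the underside
- dish_mid (a point): centre (half-way up) of the covered petri dish, 62 mm across and 14 mm high, loose, standing on the white plate
- dish: the same dish; origin at the centre of its underside
- timer: white bench timer, 64 mm square, 19 mm high, lying loose on the table at the right; bystander
- cap: blue bottle cap, 53 mm across, 25 mm high, loose on the table behind the levelling table; bystander

How it is judged:
By the outcome, as a careful person would: the job done as asked, in the order asked, and still so for the second after the job is handed in, while the arm keeps its last pose, push and grip.
It also fails if it takes over 72 s, if anything falls off the work surface, if the arm or the gripper's body presses on something with over 40 N, if the wrist force passes 120 N, or if a joint passes its speed limit or range.

## Robot

A 6-joint arm with a two-finger parallel gripper is mounted at the origin on a cart in front of the work surface, level with it; the furniture and walls round the work are solid. World frame = base frame: x ahead of the robot, y to its left, z up, the work surface at z = 0. Lengths are in m, angles in degrees, forces in N, time in s.
With the tool pointing down it reaches from about 0.3 to 0.75 m from the base axis. Payload 8.5 kg.
Tool frame: the origin (TCP) lies between the finger pads; the fingertips stand 19 mm ahead of it and the grasp point (between the pads) is the TCP; z points along the fingers, y is the line along which they close (so a half turn about z gives the same grasp; the last joint's range is limited). The gripper opens to 85 mm and grips with 20 to 120 N. Pads are 22 mm wide; open, the fingers measure 114 mm over their backs; the gripper's body (76 mm by 85 mm) begins 54 mm behind the grasp point. The pads swing forward as they close: fully open they stand 13 mm farther back than shut.
Start: joints at [-86.534, 21.807, 74.336, -0, 83.858, -12.336], TCP at [0.15, -0.529, 0.25] pointing down, gripper open.
Joint ranges: [-178.18, 178.18], [-50.72, 133.34], [12.68, 142.11], [-81.47, 261.47], [9.98, 163.14], [-165.26, 165.26]. Speed limits (degrees/s): [136.94, 136.94, 180, 180, 180, 180].

## Interface

Orientations are given as a 3x3 rotation matrix whose columns are the frame's x, y, z axes.
In Python, from rig import env, optics gives the robot as it stands.
- The arm moves only by the tool arm_command, never from a script. Its argument "commands" is one flat list of numbers, 7 for each row, row after row: the closure, from -1 (fully open) to 1 (shut), so that 0 is half open, then the shift along the tool's x, y, z as a fraction of full scale, then the turn, a rotation vector about the tool's x, y, z as a fraction of full scale. A call has 1 to 12 rows; each row is the pose to reach, as a shift and turn from the pose commanded when the call began, along the tool's axes at that moment; what a row does not reach only later rows make up. Full scale, the value 1, is 500 mm for a shift and 120 degrees for a turn. A row lasts 1/12 s, in which the tool goes at most 41.7 mm and 7.16 degrees, less where a joint would pass 70% of its speed; a pose out of reach is approached as far as the arm can. A call with a number of a shift or a turn outside -1 to 1 is refused whole. A call with a gripper value outside its range is refused whole. The fingers move at their own pace and stop on an object; "newtons" is the grip in N (left out, the last holds). Time passes only in rows, so rows that repeat a pose let the fingers close. It gives the time, the measured TCP pose, the force, the opening and the grip force at its end, in the units of the state.
- env.observe(): the state, without advancing time (a new reading comes with each control period).
- optics.get_image(name): name is "side" or "top" or "wrist"; returns a dict with "image" (400x640x3 uint8, red, green, blue), "intrinsics" (3x3 intrinsics, pixels), "k1" (the pictures are not rectified: a ray, as slopes to the right and down, at radius r is drawn at 1 + k1 r^2 times it, then the intrinsics apply), "origin" and "orientation" of the camera in the world; the wrist camera has in their place "tool_from_camera" (4x4, takes a point from camera to tool coordinates, whose origin is the TCP and whose axes are the flange's). Camera axes: x right, y down, z forward; pixel columns grow to the right and rows downward; lengths in m; the calibration is good to about 2 mm. A picture is of the moment at which its call begins: read the wrist's pose just before it. There is no depth.
- env.close_job(): hands the job in; it is judged then, once.
The state is a dict: "time_s": time; "q": joint angles; "qvel": joint speeds; "joint_efforts": joint torques, N m; "position": TCP position; "tool_rot": TCP orientation; "ft_force": force on the tool from outside, world axes, zero at the start; "wrist_torque": the same for the moment, N m; "grip_width": finger opening in m; "gripper_force": force on a finger pad.
Only numpy, scipy, OpenCV 4.12 (cv2) and the standard library are available. Lean on these libraries where they do the work, as an engineer would, in place of code of your own. Each camera call takes 0.05 s, during which the arm holds its last target. There are 200 camera calls.

## Working session

There is one attempt and no reset: what is moved stays moved. The work goes in short steps, Python scripts to look and compute and a tool call to move; the robot and the scene stay as the last step left them, time stands still between calls to the robot, and variables do not carry over. Pictures are saved under pics/ and viewed, at most 10 in all, crops included, and the job is handed in when it is done.

Besides the shell and the picture viewer there is one more tool, called after "Request:" in YAML: its name, and indented under it one key for each argument. arm_command: Moves the arm, as the interface text tells. Shift numbers are shares of 500 mm and turn numbers shares of 120 degrees, none past 1 either way. Its arguments: {"type":"object","properties":{"commands":{"type":"array","items":{"type":"number"}},"newtons":{"type":"number"}},"required":["commands"]}

```bash
ls; mkdir -p pics
cat > h.py <<'E'
import numpy as np, cv2
from rig import env, optics
def cam(name):
    s=env.observe(); d=optics.get_image(name)
    if name=="wrist":
        T=np.eye(4); T[:3,:3]=np.array(s["tool_rot"]); T[:3,3]=s["position"]
        M=T@np.array(d["tool_from_camera"]); d["origin"]=M[:3,3]; d["orientation"]=M[:3,:3]
    d={k:(np.array(v) if k!="k1" else v) for k,v in d.items()}
    return d
def ray(d,uv):
    K=d["intrinsics"]; uv=np.atleast_2d(np.array(uv,float))
    p=(uv-K[:2,2])/[K[0,0],K[1,1]]; k=d["k1"]; x=p.copy()
    for _ in range(20): x=p/(1+k*(x**2).sum(1,keepdims=True))
    r=np.c_[x,np.ones(len(x))]@d["orientation"].T
    return r
def onz(d,uv,z):
    r=ray(d,uv); o=d["origin"]; return o+r*((z-o[2])/r[:,2:])
def proj(d,P):
    p=(np.atleast_2d(P)-d["origin"])@d["orientation"]; x=p[:,:2]/p[:,2:]
    x=x*(1+d["k1"]*(x**2).sum(1,keepdims=True)); K=d["intrinsics"]
    return x*[K[0,0],K[1,1]]+K[:2,2]
def save(d,n): cv2.imwrite("pics/"+n,d["image"][:,:,::-1])
E
python3 - <<'E'
from h import *
for n in("top","side"):
    d=cam(n); save(d,n+"0.png"); print(n,d["origin"],d["orientation"].round(3).tolist(),d["intrinsics"].tolist(),d["k1"])
s=env.observe();print(s["position"],np.round(s["tool_rot"],3),s["grip_width"],s["time_s"])
E
```

```text
pics
top [ 0.46401717 -0.14395436  1.34674697] [[-0.029, -0.997, 0.073], [-0.999, 0.03, 0.012], [-0.014, -0.073, -0.997]] [[486.28501016819445, 0.0, 322.20368386653195], [0.0, 486.28501016819445, 195.58555528415295], [0.0, 0.0, 1.0]] 0.014463664915510318
side [ 0.39399157 -1.18709818  0.92527577] [[0.988, -0.107, 0.109], [-0.152, -0.63, 0.762], [-0.013, -0.769, -0.639]] [[420.7599367885466, 0.0, 320.9754756759217], [0.0, 420.7599367885466, 198.14680866179475], [0.0, 0.0, 1.0]] -0.05969157742552324
[ 0.14973359 -0.52898613  0.24978288] [[ 0.962  0.272 -0.   ]
 [ 0.272 -0.962  0.001]
 [ 0.    -0.001 -1.   ]] 0.08542337269756989 0.1
```

View pics/top0.png

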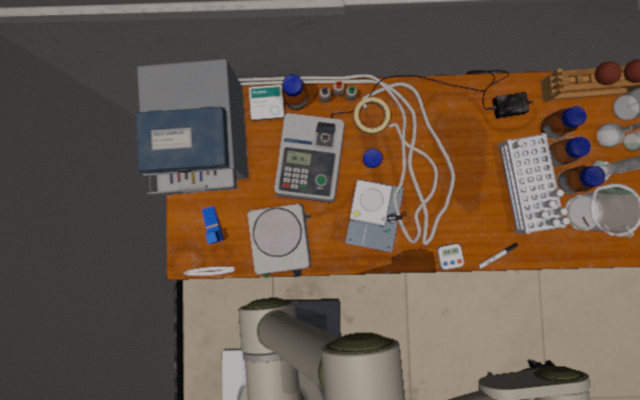

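View pics/side0.png

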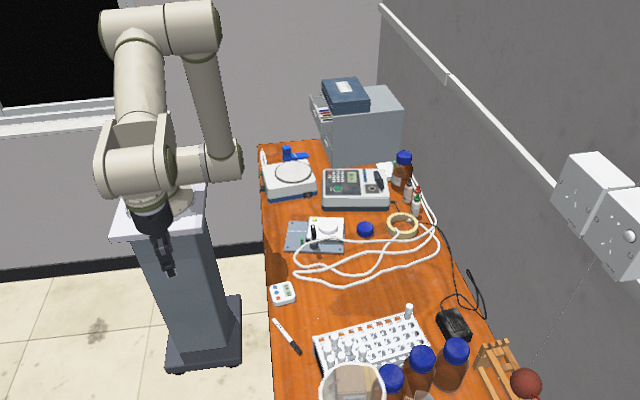

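The top view shows the levelling table near (375,215), the wedge near (212,225), the cap at (373,158) and the timer at (451,256). Next I'll enlarge the crops.

Run:
```python
from h import *
im=cv2.imread("pics/top0.png")
a=cv2.resize(im[170:260,330:420],None,fx=6,fy=6,interpolation=cv2.INTER_CUBIC)
b=cv2.resize(im[195:255,190:235],None,fx=6,fy=6,interpolation=cv2.INTER_CUBIC)
c=np.zeros((540,540+270,3),np.uint8);c[:540,:540]=a;c[:360,540:]=b
cv2.imwrite("pics/topc.png",c[:,:800])
d=cam("top")
print(onz(d,[[357,182],[403,188],[348,244],[396,250]],0.015), onz(d,[[212,211],[217,241]],.01))
```

```text
[[ 0.5961953  -0.22522011  0.015     ]
 [ 0.57577743 -0.3505707   0.015     ]
 [ 0.42737374 -0.19484789  0.015     ]
 [ 0.40740689 -0.32455879  0.015     ]] [[0.5287196  0.1764871  0.01      ]
 [0.4459615  0.16378208 0.01      ]]
```

View pics/topc.png

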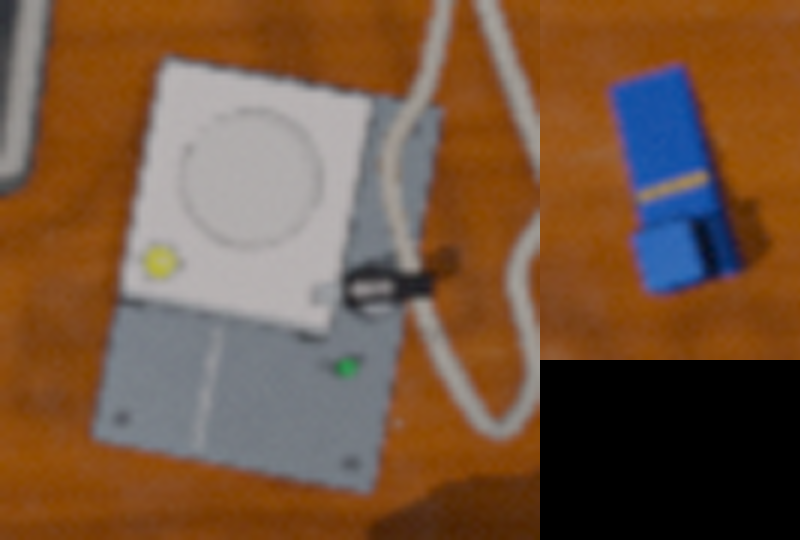

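```bash
cat >> h.py <<'E'
def fit2(B,W):
    B=np.array(B,float);W=np.array(W)[:,:2]
    b=(B-B.mean(0));w=W-W.mean(0)
    a=np.arctan2((b[:,0]*w[:,1]-b[:,1]*w[:,0]).sum(),(b*w).sum())
    R=np.array([[np.cos(a),-np.sin(a)],[np.sin(a),np.cos(a)]]);t=W.mean(0)-R@B.mean(0)
    return a,R,t,np.linalg.norm(W-(B@R.T+t),axis=1)
E
python3 - <<'E'
from h import *
d=cam("top")
W=np.r_[onz(d,[[345.3,243],[392.5,252],[403.3,188.3]],.01),onz(d,[[387.5,231]],.036)]
a,R,t,e=fit2([[-.09,.065],[-.09,-.065],[.09,-.065],[-.036,-.041]],W)
print(np.degrees(a),t,e)
k=R@[0,-.047]+t; print("knob",k, "lip", R@[-.025,0.0175]+t)
im=d["image"].astype(int)
m=((im[...,2]>110)&(im[...,0]<90)&(im[...,2]-im[...,0]>60)).astype(np.uint8); m[:200]=0;m[:,:190]=0;m[:,240:]=0;m[255:]=0
c=max(cv2.findContours(m,0,2)[0],key=cv2.contourArea); print(cv2.minAreaRect(c))
# wedge: nose corners, yellow line
W=onz(d,[[190+70/6,195+92/6],[190+145/6,195+67/6]],.004); W2=onz(d,[[190+98/6,195+195/6],[190+167/6,195+177/6]],.016)
W3=onz(d,[[190+127/6*1,195+262/6]],.062)
a,R,t,e=fit2([[.05,.018],[.05,-.018],[-.004,.018],[-.004,-.018]],np.r_[W,W2]);print("wedge",np.degrees(a),t,e,"grip",R@[-.036,0]+t,W3)
s=env.observe();print(s["q"])
E
```

```text
-12.419672333590793 [ 0.50324927 -0.27000431] [0.00101966 0.00152924 0.0019516  0.00129286]
knob [ 0.49314095 -0.31590444] lip [ 0.48259805 -0.24753707]
((209.5882568359375, 215.8529510498047), (17.46256446838379, 12.369317054748535), 75.96376037597656)
wedge 15.369010587515765 [0.48997917 0.17614728] [0.00170779 0.00079426 0.0026913  0.00179202] grip [0.45526657 0.16660604] [[0.45325215 0.16713922 0.062     ]]
[-8.65340773e+01  2.18286229e+01  7.43635122e+01 -1.07525406e-03
  8.38581453e+01 -1.23341433e+01]
```

```bash
cat >> h.py <<'E'
from scipy.spatial.transform import Rotation as Ro
def rotdown(yaw_y_deg):
    a=np.radians(yaw_y_deg); y=np.array([np.cos(a),np.sin(a),0]); z=np.array([0,0,-1.]); return np.c_[np.cross(y,z),y,z]
def cmd(P,yaw,s=None):
    "fractions from measured pose to the target"
    s=s or env.observe(); R=np.array(s["tool_rot"]); 
    v=R.T@(np.array(P)-s["position"])/.5; w=np.degrees(Ro.from_matrix(R.T@rotdown(yaw)).as_rotvec())/120
    print(np.r_[v,w].round(4).tolist())
E
python3 -c "
from h import *
cmd([.493,-.316,.22],-12.4)"
```

```text
[0.7766, -0.223, 0.0602, -0.0003, -0.0003, -0.515]
```

Request:
arm_command:
  commands: [-0.3,0.7766,-0.223,0.06,0,0,-0.515,-0.3,0.7766,-0.223,0.06,0,0,-0.515,-0.3,0.7766,-0.223,0.06,0,0,-0.515,-0.3,0.7766,-0.223,0.06,0,0,-0.515,-0.3,0.7766,-0.223,0.06,0,0,-0.515,-0.3,0.7766,-0.223,0.06,0,0,-0.515,-0.3,0.7766,-0.223,0.06,0,0,-0.515,-0.3,0.7766,-0.223,0.06,0,0,-0.515,-0.3,0.7766,-0.223,0.06,0,0,-0.515,-0.3,0.7766,-0.223,0.06,0,0,-0.515,-0.3,0.7766,-0.223,0.06,0,0,-0.515,-0.3,0.7766,-0.223,0.06,0,0,-0.515]
  newtons: 30

```text
time_s: 1.2
position: [0.4939, -0.3151, 0.2197]
tool_rot: [[0.212, 0.977, -0.001], [0.977, -0.212, 0.001], [0.0, -0.001, -1.0]]
ft_force: [-0.5, 0.9, 0.6]
grip_width: 0.0557
gripper_force: 0.0
```

Run:
```python
from h import *
s=env.observe();print(s["position"],np.round(s["tool_rot"],3).tolist(),s["grip_width"],s["ft_force"])
d=cam("wrist"); save(d,"w1.png"); print(d["origin"],d["orientation"].round(3).tolist())
a=np.radians(-12.4);R=np.array([[np.cos(a),-np.sin(a)],[np.sin(a),np.cos(a)]]);t=[.5032,-.27]
for n,b,z in [("knob",[0,-.047],.087),("peg",[-.036,-.041],.036),("c1",[-.09,.065],.01),("c2",[-.09,-.065],.01),("lip",[-.025,.0175],.022)]:
    print(n,proj(d,np.r_[R@b+t,z]).round(0))
```

```text
[ 0.49387535 -0.3150919   0.21973644] [[0.212, 0.977, -0.001], [0.977, -0.212, 0.001], [0.0, -0.001, -1.0]] 0.055697902389938506 [-0.46839704  0.85971423  0.56019455]
[ 0.50832593 -0.25037398  0.34206949] [[0.977, -0.204, -0.056], [-0.211, -0.944, -0.253], [-0.002, 0.259, -0.966]]
knob [[322. 194.]]
peg [[286. 175.]]
c1 [[232.  65.]]
c2 [[240. 192.]]
lip [[297. 114.]]
```

View pics/w1.png

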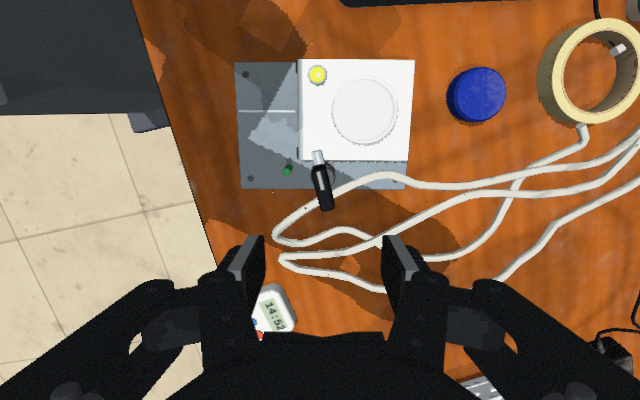

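The wrist view shows the base corners near (235,62), (242,188) and (407,189). The knob bar runs from about (315,165) to (326,210), the peg is at (287,169) and the white line is at row 111. I'll zoom in to refine these.

Run:
```python
import cv2
im=cv2.imread("pics/w1.png")
cv2.imwrite("pics/w1c.png",cv2.resize(im[50:220,225:425],None,fx=3.5,fy=3.5,interpolation=cv2.INTER_CUBIC))
```

```text
(no output)
```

View pics/w1c.png

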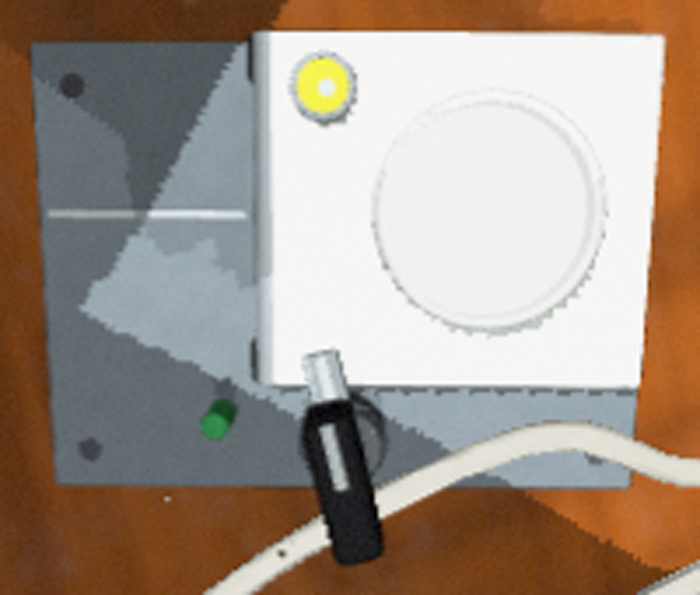

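Run:
```python
from h import *
d=cam("wrist")
px=lambda l:[[225+u/3.5-.36,50+v/3.5-.36] for u,v in l]
W=np.r_[onz(d,px([[33,44],[57,485],[631,488]]),.01),onz(d,px([[216,432]]),.036)]
a,R,t,e=fit2([[-.09,.065],[-.09,-.065],[.09,-.065],[-.036,-.041]],W)
print(np.degrees(a),t,e)
B=lambda l,z:((onz(d,px(l),z)[:,:2]-t)@R*1000).round(1)
print("line",B([[48,214],[245,215]],.01))
print("bar top",B([[338,562],[383,552],[303,425],[355,415]],.087))
print("plate front",B([[254,40],[254,380]],.026),"plate",B([[664,36],[636,388]],.03))
print("pads",B([[250,80],[250,340]],.022))
print("dish",B([[490,90],[490,333],[373,212],[607,212]],.044), "tongue tip",B([[304,356],[338,350]],.04))
print("knob w",R@[0,-.047]+t)
```

```text
-12.638768472100674 [ 0.50427438 -0.26830715] [0.0015582  0.00115221 0.00171606 0.00115867]
line [[-87.2  17.4]
 [-29.7  17.2]]
bar top [[ -1.7 -64. ]
 [  9.1 -61.4]
 [-10.1 -30.4]
 [  2.1 -27.9]]
plate front [[-25.2  62.8]
 [-26.4 -28.7]] plate [[ 83.6  64.1]
 [ 82.6 -29.7]]
pads [[-26.7  53.1]
 [-27.7 -17.7]]
dish [[ 36.2  48.6]
 [ 38.5 -13. ]
 [  6.8  18.2]
 [ 68.   18.7]] tongue tip [[-11.5 -20. ]
 [ -2.2 -18.3]]
knob w [ 0.49399061 -0.31416829]
```

```bash
python3 -c "
from h import *
cmd([.4938,-.3148,.078],0.4)"
```

```text
[0.004, 0.0019, 0.2844, -0.0002, -0.0, -0.1069]
```

Request:
arm_command:
  commands: [-0.3,0.004,0.002,0.06,0,0,-0.107,-0.3,0.004,0.002,0.12,0,0,-0.107,-0.3,0.004,0.002,0.18,0,0,-0.107,-0.3,0.004,0.002,0.24,0,0,-0.107,-0.3,0.004,0.002,0.284,0,0,-0.107,-0.3,0.004,0.002,0.284,0,0,-0.107,0.4,0.004,0.002,0.284,0,0,-0.107,1,0.004,0.002,0.284,0,0,-0.107,1,0.004,0.002,0.284,0,0,-0.107,1,0.004,0.002,0.284,0,0,-0.107,1,0.004,0.002,0.284,0,0,-0.107,1,0.004,0.002,0.284,0,0,-0.107]
  newtons: 25

```text
time_s: 2.3
position: [0.4941, -0.3151, 0.0803]
tool_rot: [[-0.008, 1.0, 0.0], [1.0, 0.008, -0.002], [-0.002, 0.0, -1.0]]
ft_force: [-5.8, -1.3, 6.3]
grip_width: 0.0126
gripper_force: 26.8
```

```bash
python3 -c "
from h import *
s=env.observe();print(s['wrist_torque'],s['qvel']);cmd(s['position'],67.4)"
```

```text
[-0.09608457  0.88924502  0.04928156] [ 0.06233007 -0.0383345   0.02650242  0.01217996 -0.0880154  -0.04776844]
[0.0, 0.0, 0.0, -0.0005, 0.0011, -0.5579]
```

Request:
arm_command:
  commands: [1,0,0,-0.004,0,0,-0.05,1,0,0,-0.004,0,0,-0.1,1,0,0,-0.004,0,0,-0.15,1,0,0,-0.004,0,0,-0.2,1,0,0,-0.004,0,0,-0.25,1,0,0,-0.004,0,0,-0.3,1,0,0,-0.004,0,0,-0.35,1,0,0,-0.004,0,0,-0.4,1,0,0,-0.004,0,0,-0.45,1,0,0,-0.004,0,0,-0.5,1,0,0,-0.004,0,0,-0.54,1,0,0,-0.004,0,0,-0.558]

```text
time_s: 3.3
position: [0.4949, -0.3144, 0.0805]
tool_rot: [[-0.925, 0.38, 0.001], [0.38, 0.925, -0.0], [-0.001, 0.0, -1.0]]
ft_force: [3.3, -1.1, -8.8]
grip_width: 0.0122
gripper_force: 26.9
```

```bash
python3 -c "
from h import *
s=env.observe();print(s['wrist_torque'],s['position'],np.degrees(np.arctan2(s['tool_rot'][1][1],s['tool_rot'][0][1])));cmd([s['position'][0],s['position'][1],.25],105.4)"
```

```text
[-0.04152228 -0.69877476 -0.02514151] [ 0.49490326 -0.31439838  0.08045517] 67.64408565251597
[-0.0005, 0.0001, -0.3391, -0.0001, 0.0007, -0.3146]
```

Request:
arm_command:
  commands: [0,0,0,0,0,0,0,0,0,0,0,0,0,0,0,0,0,0,0,0,0,0,0,0,0,0,0,0,0,0,0,-0.05,0,0,0,0,0,0,-0.1,0,0,0,0,0,0,-0.17,0,0,0,0,0,0,-0.24,0,0,0,0,0,0,-0.31,0,0,0,0,0,0,-0.31,0,0,0]

```text
time_s: 4.13
position: [0.4959, -0.3157, 0.2429]
tool_rot: [[-0.923, 0.385, 0.009], [0.385, 0.923, -0.009], [-0.012, -0.005, -1.0]]
ft_force: [0.5, 0.3, 1.3]
grip_width: 0.0425
gripper_force: 0.0
```

Run:
```python
from h import *
d=cam("wrist"); cv2.imwrite("pics/w2.png",d["image"][:,:,::-1])
a=np.radians(-12.6);R=np.array([[np.cos(a),-np.sin(a)],[np.sin(a),np.cos(a)]]);t=np.array([.504,-.269])
for n,b,z in [("knob",[0,-.047],.087),("peg",[-.036,-.041],.036),("c1",[-.09,.065],.01),("c2",[-.09,-.065],.01),("lip",[-.025,.0175],.022)]:
    print(n,proj(d,np.r_[R@b+t,z]).round(0))
cmd([.4551,.1667,.25],105.4)
s=env.observe(); print(s["position"])
```

```text
knob [[323. 181.]]
peg [[322. 135.]]
c1 [[413.  65.]]
c2 [[292.  87.]]
lip [[378. 135.]]
[0.4447, 0.8586, -0.0272, -0.0026, 0.003, -0.3169]
[ 0.4952309  -0.31514086  0.23934322]
```

View pics/w2.png

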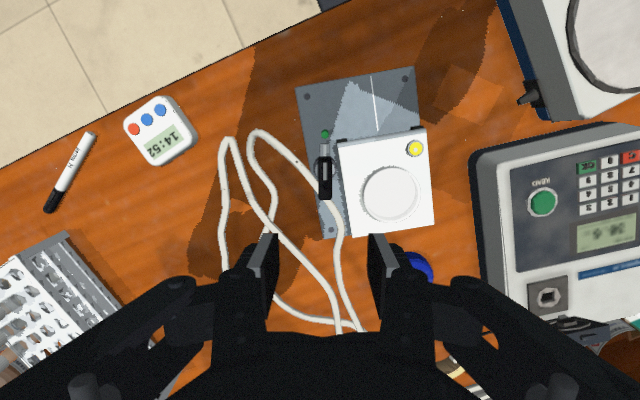

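The tongue at (324,150) points at the peg (324,133), and the dish hasn't moved. Next is the wedge.

Request:
arm_command:
  commands: [-0.2,0.445,0.8586,-0.027,0,0,-0.317,-0.2,0.445,0.8586,-0.027,0,0,-0.317,-0.2,0.445,0.8586,-0.027,0,0,-0.317,-0.2,0.445,0.8586,-0.027,0,0,-0.317,-0.2,0.445,0.8586,-0.027,0,0,-0.317,-0.2,0.445,0.8586,-0.027,0,0,-0.317,-0.2,0.445,0.8586,-0.027,0,0,-0.317,-0.2,0.445,0.8586,-0.027,0,0,-0.317,-0.2,0.445,0.8586,-0.027,0,0,-0.317,-0.2,0.445,0.8586,-0.027,0,0,-0.317,-0.2,0.445,0.8586,-0.027,0,0,-0.317,-0.2,0.445,0.8586,-0.027,0,0,-0.317]

```text
time_s: 5.18
position: [0.4526, 0.1706, 0.2482]
tool_rot: [[-0.963, -0.268, -0.001], [-0.268, 0.963, 0.0], [0.001, 0.001, -1.0]]
ft_force: [-0.4, -0.1, -0.5]
grip_width: 0.0511
gripper_force: 0.0
```

Request:
arm_command:
  commands: [-0.2,0,0,0,0,0,0,-0.2,0,0,0,0,0,0]

```text
time_s: 5.35
position: [0.4534, 0.1683, 0.248]
tool_rot: [[-0.963, -0.269, -0.001], [-0.269, 0.963, -0.0], [0.001, -0.0, -1.0]]
ft_force: [-0.3, -0.5, -0.1]
grip_width: 0.0517
gripper_force: 0.0
```

Run:
```python
from h import *
d=cam("wrist"); 
a=np.radians(15.4);R=np.array([[np.cos(a),-np.sin(a)],[np.sin(a),np.cos(a)]]);t=np.array([.490,.176])
P=[(b,z) for b,z in [([.05,.018],.004),([.05,-.018],.004),([-.004,.018],.014),([-.004,-.018],.014),([-.036,0],.062)]]
Q=np.array([proj(d,np.r_[R@b+t,z])[0] for b,z in P]); print(Q.round(0))
c=Q.mean(0).astype(int); u0=max(c[0]-100,0);v0=max(c[1]-75,0)
print(u0,v0); cv2.imwrite("pics/w3.png",cv2.resize(d["image"][v0:v0+150,u0:u0+200,::-1],None,fx=4,fy=4,interpolation=cv2.INTER_CUBIC))
s=env.observe(); print(s["position"],np.round(s["tool_rot"],3).tolist(),s["ft_force"])
```

```text
[[334. 238.]
 [306. 238.]
 [335. 198.]
 [305. 198.]
 [320. 180.]]
219 135
[0.45362714 0.16732199 0.24809225] [[-0.964, -0.267, -0.001], [-0.267, 0.964, -0.001], [0.001, -0.0, -1.0]] [-0.28477834  1.31270513  1.05580497]
```

View pics/w3.png

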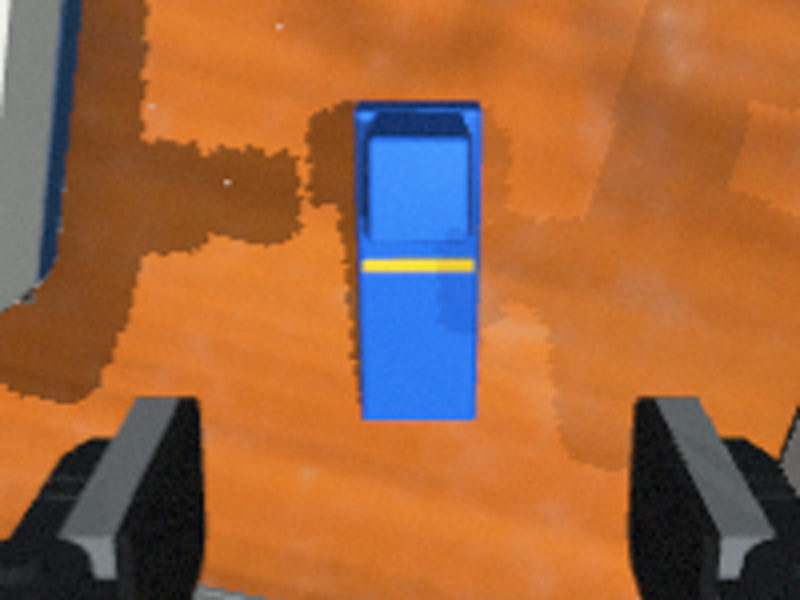

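Run:
```python
from h import *
d=cam("wrist")
px=lambda l:[[219+u/4-.375,135+v/4-.375] for u,v in l]
W=np.r_[onz(d,px([[476,419],[362,419]]),.003),onz(d,px([[475,265],[361,265]]),.016)]
a,R,t,e=fit2([[.05,.018],[.05,-.018],[-.004,.018],[-.004,-.018]],W)
print(np.degrees(a),t,e,R@[-.036,0]+t, onz(d,px([[419,188]]),.062), "balance",onz(d,px([[60,200]]),.05))
b=onz(d,px([[370,136],[468,136],[370,241],[470,241]]),.062);print(b)
g=onz(d,px([[419,188]]),.062)[0,:2]
cmd([*g,.046],np.degrees(a)+90)
```

```text
15.782626541490256 [0.49184357 0.17921775] [0.00012355 0.00029631 0.00143902 0.00132312] [0.45720075 0.16942616] [[0.45620797 0.1694368  0.062     ]] balance [[0.48684595 0.08079058 0.05      ]]
[[0.44678349 0.1542438  0.062     ]
 [0.44030045 0.17757914 0.062     ]
 [0.47270848 0.16118515 0.062     ]
 [0.46594916 0.18551762 0.062     ]]
[-0.0064, 0.004, 0.4045, -0.0, -0.0006, -0.0032]
```

Request:
arm_command:
  commands: [-0.2,-0.006,0.004,0.06,0,0,-0.003,-0.2,-0.006,0.004,0.12,0,0,-0.003,-0.2,-0.006,0.004,0.18,0,0,-0.003,-0.2,-0.006,0.004,0.25,0,0,-0.003,-0.2,-0.006,0.004,0.32,0,0,-0.003,-0.2,-0.006,0.004,0.38,0,0,-0.003,-0.2,-0.006,0.004,0.405,0,0,-0.003,-0.2,-0.006,0.004,0.405,0,0,-0.003,0.5,-0.006,0.004,0.405,0,0,-0.003,1,-0.006,0.004,0.405,0,0,-0.003,1,-0.006,0.004,0.405,0,0,-0.003,1,-0.006,0.004,0.405,0,0,-0.003]
  newtons: 50

```text
time_s: 6.45
position: [0.457, 0.17, 0.0475]
tool_rot: [[-0.962, -0.272, 0.003], [-0.272, 0.962, 0.0], [-0.003, -0.001, -1.0]]
ft_force: [0.3, -2.0, 4.6]
grip_width: 0.0255
gripper_force: 50.0
```

Request:
arm_command:
  commands: [1,0,0,0,0,0,0,1,0,0,0,0,0,0,1,0,0,0,0,0,0,1,0,0,-0.05,0,0,0,1,0,0,-0.1,0,0,0,1,0,0,-0.17,0,0,0,1,0,0,-0.24,0,0,0,1,0,0,-0.3,0,0,0,1,0,0,-0.3,0,0,0,1,0,0,-0.3,0,0,0]

```text
time_s: 7.28
position: [0.4566, 0.1702, 0.1977]
tool_rot: [[-0.962, -0.272, 0.004], [-0.272, 0.962, 0.0], [-0.004, -0.001, -1.0]]
ft_force: [-0.7, 0.4, -1.5]
grip_width: 0.0254
gripper_force: 49.6
```

Run:
```python
from h import *
s=env.observe();print(s["position"],s["tool_rot"],s["wrist_torque"])
d=cam("wrist")
# wedge measured in tool frame
im=d["image"].astype(int)
m=((im[...,2]>110)&(im[...,0]<100)&(im[...,2]-im[...,0]>70)).astype(np.uint8)
for c in cv2.findContours(m,0,2)[0]:
    if cv2.contourArea(c)>200: print(cv2.boundingRect(c))
cv2.imwrite("pics/w4.png",d["image"][:,:,::-1])
```

```text
[0.45657856 0.17024922 0.19772019] [[-9.62160628e-01 -2.72458904e-01  3.61556096e-03]
 [-2.72458962e-01  9.62167282e-01  4.85927210e-04]
 [-3.61116966e-03 -5.17551958e-04 -9.99993346e-01]] [-0.03899746  0.05715919  0.04593285]
(290, 251, 66, 86)
(289, 216, 69, 34)
```

View pics/w4.png

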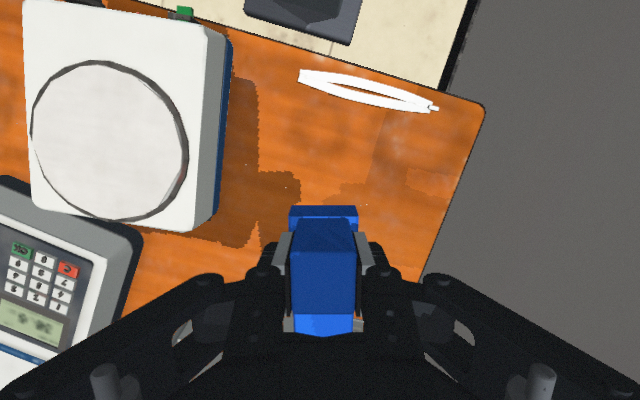

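The wedge is held squarely, but in this grip the gripper hides its nose (ramp at rows above 310). I'll set it down and regrasp half a turn round, so the camera can see the ramp, the line and the plate edge.

Request:
arm_command:
  commands: [1,0,0,0.07,0,0,0,1,0,0,0.14,0,0,0,1,0,0,0.2,0,0,0,1,0,0,0.25,0,0,0,1,0,0,0.28,0,0,0,1,0,0,0.297,0,0,0,1,0,0,0.3,0,0,0,-0.2,0,0,0.3,0,0,0,-0.2,0,0,0.3,0,0,0,-0.2,0,0,0.3,0,0,0,-0.2,0,0,0.24,0,0,0,-0.2,0,0,0.16,0,0,0]

```text
time_s: 8.33
position: [0.4548, 0.1699, 0.1146]
tool_rot: [[-0.962, -0.272, -0.007], [-0.272, 0.962, -0.001], [0.007, 0.001, -1.0]]
ft_force: [0.9, -0.1, -0.5]
grip_width: 0.0514
gripper_force: 0.0
```

Request:
arm_command:
  commands: [-0.2,0,0,-0.24,0,0,0.05,-0.2,0,0,-0.24,0,0,0.1,-0.2,0,0,-0.24,0,0,0.15,-0.2,0,0,-0.24,0,0,0.2,-0.2,0,0,-0.24,0,0,0.25,-0.2,0,0,-0.24,0,0,0.3,-0.2,0,0,-0.24,0,0,0.35,-0.2,0,0,-0.24,0,0,0.4,-0.2,0,0,-0.24,0,0,0.45,-0.2,0,0,-0.24,0,0,0.5,-0.2,0,0,-0.24,0,0,0.55,-0.2,0,0,-0.24,0,0,0.6]

```text
time_s: 9.33
position: [0.4562, 0.1701, 0.2359]
tool_rot: [[-0.552, 0.834, -0.001], [0.834, 0.552, -0.0], [0.0, -0.001, -1.0]]
ft_force: [-0.3, 0.2, 1.2]
grip_width: 0.0513
gripper_force: 0.0
```

Request:
arm_command:
  commands: [-0.2,0,0,0,0,0,0.9,-0.2,0,0,0,0,0,0.9,-0.2,0,0,0,0,0,0.9,-0.2,0,0,0,0,0,0.9,-0.2,0,0,0,0,0,0.9,-0.2,0,0,0,0,0,0.9,-0.2,0,0,0,0,0,0.9,-0.2,0,0,0,0,0,0.9,-0.2,0,0,0,0,0,0.9,-0.2,0,0,0,0,0,0.9,-0.2,0,0,0,0,0,0.9,-0.2,0,0,0,0,0,0.9]

```text
time_s: 10.33
position: [0.4562, 0.1701, 0.2359]
tool_rot: [[0.793, 0.609, -0.001], [0.609, -0.793, -0.0], [-0.001, -0.0, -1.0]]
ft_force: [-0.7, 0.6, 0.4]
grip_width: 0.0514
gripper_force: 0.0
```

Request:
arm_command:
  commands: [-0.2,0,0,0,0,0,0,-0.2,0,0,0,0,0,0,-0.2,0,0,0,0,0,0,-0.2,0,0,0,0,0,0,-0.2,0,0,0,0,0,0]

```text
time_s: 10.75
position: [0.4563, 0.1701, 0.2363]
tool_rot: [[0.789, 0.615, -0.0], [0.615, -0.789, -0.0], [-0.0, -0.0, -1.0]]
ft_force: [0.1, 0.5, -0.0]
grip_width: 0.0509
gripper_force: 0.0
```

Run:
```python
from h import *
d=cam("wrist"); cmd([.4568,.170,.046],15.8-90)
s=env.observe();print(s["position"],s["q"])
im=d["image"].astype(int)
m=((im[...,2]>90)&(im[...,0]<100)&(im[...,2]-im[...,0]>60)).astype(np.uint8)
for c in cv2.findContours(m,0,2)[0]:
    if cv2.contourArea(c)>200: print(cv2.boundingRect(c))
m=((im[...,0]>170)&(im[...,1]>130)&(im[...,2]<90)).astype(np.uint8)
for c in cv2.findContours(m,0,2)[0]:
    if cv2.contourArea(c)>20: print("y",cv2.boundingRect(c))
a=np.radians(15.8);R=np.array([[np.cos(a),-np.sin(a)],[np.sin(a),np.cos(a)]]);t=np.array([.4568,.170])+R@[.036,0]
for b,z in [([.05,.018],.002),([.05,-.018],.002),([-.004,.018],.016),([-.004,-.018],.016)]: print(proj(d,np.r_[R@b+t,z]).round(1))
```

```text
[0.0006, 0.0007, 0.3806, -0.0, 0.0, 0.1844]
[0.45635649 0.17012162 0.23628767] [6.48385170e+00 1.61711037e+01 8.53805039e+01 5.97500314e-05
 7.84499420e+01 5.85559188e+01]
(303, 143, 44, 57)
(318, 94, 48, 59)
(481, 0, 27, 26)
y (588, 327, 10, 8)
y (523, 282, 18, 18)
y (270, 236, 32, 27)
y (353, 228, 8, 11)
y (352, 207, 18, 17)
y (255, 183, 7, 8)
y (488, 144, 12, 10)
y (320, 142, 27, 12)
y (291, 128, 22, 18)
y (499, 121, 19, 18)
y (351, 118, 59, 56)
y (455, 117, 21, 16)
y (305, 103, 23, 26)
y (432, 102, 11, 15)
y (312, 72, 25, 29)
y (335, 71, 18, 25)
y (284, 0, 167, 142)
[[338.3  91.4]]
[[368.7 104.5]]
[[319.3 139.3]]
[[350.1 152. ]]
```

Request:
arm_command:
  commands: [-0.2,0.0006,0.0007,0.05,0,0,0.06,-0.2,0.0006,0.0007,0.1,0,0,0.12,-0.2,0.0006,0.0007,0.16,0,0,0.184,-0.2,0.0006,0.0007,0.16,0,0,0.184,-0.2,0.0006,0.0007,0.22,0,0,0.184,-0.2,0.0006,0.0007,0.28,0,0,0.184,-0.2,0.0006,0.0007,0.34,0,0,0.184,-0.2,0.0006,0.0007,0.38,0,0,0.184,-0.2,0.0006,0.0007,0.38,0,0,0.184,0.5,0.0006,0.0007,0.38,0,0,0.184,1,0.0006,0.0007,0.38,0,0,0.184,1,0.0006,0.0007,0.38,0,0,0.184]
  newtons: 50

```text
time_s: 11.8
position: [0.4579, 0.1702, 0.0482]
tool_rot: [[0.962, 0.273, 0.004], [0.273, -0.962, 0.0], [0.004, 0.001, -1.0]]
ft_force: [0.8, 1.6, 3.5]
grip_width: 0.0256
gripper_force: 51.3
```

Request:
arm_command:
  commands: [1,0,0,0,0,0,0,1,0,0,0,0,0,0,1,0,0,0,0,0,0]

```text
time_s: 12.05
position: [0.4579, 0.1702, 0.0482]
tool_rot: [[0.962, 0.273, 0.004], [0.273, -0.962, 0.0], [0.004, 0.001, -1.0]]
ft_force: [-0.0, 0.5, 8.9]
grip_width: 0.0253
gripper_force: 52.2
```

Run:
```python
from h import *
s=env.observe();print(s["position"],s["q"],s["ft_force"])
d=cam("wrist"); R=np.array(s["tool_rot"]);p=np.array(s["position"])
im=d["image"].astype(int)
m=((im[...,0]>150)&(im[...,1]>110)&(im[...,2]<90)&(im[...,1]>.68*im[...,0])).astype(np.uint8); m[:,:260]=0;m[:,380:]=0;m[300:]=0
for c in cv2.findContours(m,0,2)[0]:
    if cv2.contourArea(c)>40: print("y",cv2.minAreaRect(c), cv2.boundingRect(c))
cv2.imwrite("pics/w5.png",d["image"][:,:,::-1])
```

```text
[0.45791007 0.1702327  0.04818196] [6.47538105e+00 3.05552197e+01 9.98845911e+01 1.67389425e-03
 4.93287247e+01 8.06536728e+01] [-5.78313746e-04  4.65017076e-01  8.86925968e+00]
y ((323.0, 188.0), (6.0, 62.0), 90.0) (292, 185, 63, 7)
```

View pics/w5.png

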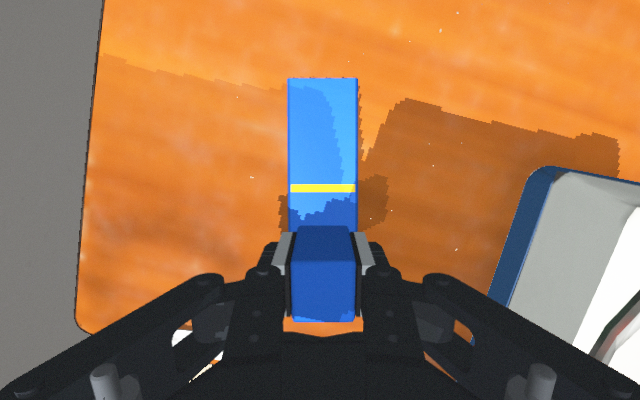

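```bash
cat >> h.py <<'E'
yawB=-12.6
_a=np.radians(yawB);RB=np.array([[np.cos(_a),-np.sin(_a)],[np.sin(_a),np.cos(_a)]]);tB=np.array([.504,-.269])
def b2w(x,y): return RB@[x,y]+tB
E
python3 - <<'E'
from h import *
d=cam("wrist");s=env.observe();R=np.array(s["tool_rot"]);p=np.array(s["position"])
for n,uv,z in [("line",[[291,188],[355,188]],.016),("nose",[[288,78],[358,78]],.004)]:
    print(n,((onz(d,uv,z)-p)@R*1000).round(1))
g=b2w(-.126,.0175);print(g)
cmd([*g,.25],yawB-90)
E
```

```text
line [[ 28.5 -16.7  32.3]
 [ 28.5  15.6  32.3]]
nose [[ 82.1 -18.1  44.5]
 [ 82.1  16.9  44.5]]
[ 0.38485199 -0.22443541]
[-0.3542, 0.7199, -0.4046, -0.0002, -0.0019, 0.2369]
```

Request:
arm_command:
  commands: [1,0,0,-0.06,0,0,0,1,0,0,-0.13,0,0,0,1,0,0,-0.2,0,0,0,1,0,0,-0.27,0,0,0,1,0,0,-0.34,0,0,0,1,-0.03,0.06,-0.4,0,0,0.02,1,-0.06,0.12,-0.4,0,0,0.04,1,-0.09,0.18,-0.4,0,0,0.06,1,-0.12,0.24,-0.4,0,0,0.08,1,-0.15,0.31,-0.4,0,0,0.1,1,-0.18,0.37,-0.4,0,0,0.12,1,-0.21,0.43,-0.4,0,0,0.14]

```text
time_s: 13.15
position: [0.4134, -0.0668, 0.2473]
tool_rot: [[1.0, -0.019, 0.001], [-0.019, -1.0, -0.001], [0.001, 0.001, -1.0]]
ft_force: [-0.3, -0.4, -0.2]
grip_width: 0.0254
gripper_force: 51.0
```

Run:
```python
from h import *
cmd([*b2w(-.126,.0175),.14],yawB-90)
```

```text
[-0.0512, 0.3161, 0.2148, 0.0002, -0.0007, 0.0958]
```

Request:
arm_command:
  commands: [1,-0.01,0.06,0,0,0,0.02,1,-0.02,0.12,0,0,0,0.04,1,-0.03,0.18,0,0,0,0.06,1,-0.04,0.24,0,0,0,0.08,1,-0.05,0.316,0,0,0,0.096,1,-0.05,0.316,0.05,0,0,0.096,1,-0.05,0.316,0.1,0,0,0.096,1,-0.05,0.316,0.16,0,0,0.096,1,-0.05,0.316,0.215,0,0,0.096,1,-0.05,0.316,0.215,0,0,0.096,1,-0.05,0.316,0.215,0,0,0.096]

```text
time_s: 14.07
position: [0.3862, -0.2228, 0.1393]
tool_rot: [[0.976, -0.217, -0.001], [-0.217, -0.976, 0.001], [-0.001, -0.001, -1.0]]
ft_force: [-0.3, 0.2, -0.8]
grip_width: 0.0254
gripper_force: 50.8
```

Run:
```python
from h import *
d=cam("wrist");s=env.observe();R=np.array(s["tool_rot"]);p=np.array(s["position"]);print(p)
cmd([*b2w(-.126,.0175),.065],yawB-90)
cv2.imwrite("pics/w6.png",d["image"][:,:,::-1])
```

```text
[ 0.3868539  -0.22329142  0.14032146]
[-0.0036, 0.003, 0.1506, 0.0004, -0.0007, 0.0007]
```

View pics/w6.png

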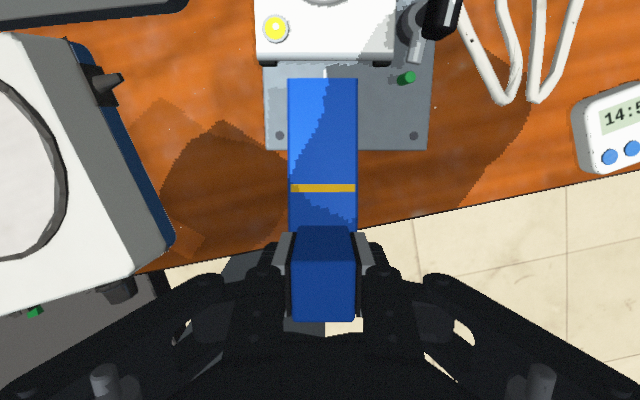

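w6 shows the wedge (cols 288–357) lined up with the white line (col ~324). The base's front corners are near (265,150) and (427,150), and the plate's front edge is near row 62. I'll check these numerically.

Run:
```python
from h import *
d=cam("wrist");s=env.observe();R=np.array(s["tool_rot"]);p=np.array(s["position"])
B=lambda uv,z:((onz(d,uv,z)[:,:2]-tB)@RB*1000).round(1)
im=d["image"].astype(int); g=cv2.cvtColor(d["image"],cv2.COLOR_RGB2GRAY).astype(int)
sat=im.max(2)-im.min(2)
for r in (90,110,130): 
    x=np.where(sat[r,240:450]<60)[0]+240; print(r,x.min(),x.max(),B([[x.min()-.5,r],[x.max()+.5,r]],.01)[:,1])
for c in (275,375,420): 
    y=np.where(sat[80:200,c]<60)[0]+80; print("front",c,y.max(),B([[c,y.max()+.5]],.01))
for r in (70,74): print("line",r,g[r,312:338])
for c in (280,300,350,380): print("col",c,g[48:72,c])
print("wedge nose/line in base (at its height)",B([[288,78],[358,78]],p[2]-.0445),B([[291,188],[355,188]],p[2]-.0323))
print("tcp base",((p[:2]-tB)@RB*1000))
```

```text
90 262 430 [ 66.8 -62.6]
110 263 428 [ 66.6 -62.3]
130 264 426 [ 66.5 -61.9]
front 275 150 [[-89.1  58. ]]
front 375 151 [[-89.7 -21.9]]
front 420 151 [[-89.6 -58.1]]
line 70 [187 187 188 186 186 185 189 187 186 184 188 193 189 178 176 134 115 114
 116 119 118 118 118 119 117 119]
line 74 [185 187 187 186 188 184 181 183 186 184 206 248 248 213 137 114 116 117
 116 117 117 116 118 116 119 116]
col 280 [252 252 252 252 252 250 233 227 222 209 193 172 150 124 120 164 168 189
 188 189 188 189 191 190]
col 300 [252 252 252 252 252 252 231 226 221 205 195 174 154 126 121 166 165 164
 188 187 187 186 186 187]
col 350 [252 252 252 252 252 252 231 223 216 214 200 181 165 139 124 158  91  95
  93 116 118 117 116 118]
col 380 [223 225 223 223 223 216 171 150 142 134 128 121 107  93  57  31  35  24
  19  16  53 117 115 118]
wedge nose/line in base (at its height) [[-42.6  37.4]
 [-42.5   2.5]] [[-96.1  35.9]
 [-96.    3.7]]
tcp base [-124.0431703    18.89483777]
```

Request:
arm_command:
  commands: [1,0,0,0.04,0,0,0,1,0,0,0.08,0,0,0,1,0,0,0.12,0,0,0,1,0,0,0.15,0,0,0,1,0,0,0.16,0,0,0,1,0,0,0.16,0,0,0,1,0,0,0.16,0,0,0]

```text
time_s: 14.75
position: [0.387, -0.2235, 0.0601]
tool_rot: [[0.976, -0.217, 0.002], [-0.217, -0.976, -0.002], [0.002, 0.001, -1.0]]
ft_force: [0.0, -0.2, -1.5]
grip_width: 0.0252
gripper_force: 50.9
```

Request:
arm_command:
  commands: [1,0,0,0.003,0,0,0,1,0,0,0.003,0,0,0,1,0,0,0.003,0,0,0]

```text
time_s: 15.0
position: [0.3868, -0.2233, 0.0581]
tool_rot: [[0.976, -0.217, 0.001], [-0.217, -0.976, -0.001], [0.002, 0.001, -1.0]]
ft_force: [-0.6, -0.2, 4.1]
grip_width: 0.0252
gripper_force: 51.6
```

Request:
arm_command:
  commands: [1,0.008,0,0,0,0,0,1,0.016,0,0,0,0,0,1,0.024,0,0,0,0,0,1,0.032,0,0,0,0,0,1,0.04,0,0,0,0,0,1,0.048,0,0,0,0,0,1,0.056,0,0,0,0,0,1,0.064,0,0,0,0,0,1,0.072,0,0,0,0,0,1,0.08,0,0,0,0,0,1,0.08,0,0,0,0,0,1,0.08,0,0,0,0,0]

```text
time_s: 16.0
position: [0.4256, -0.2315, 0.0582]
tool_rot: [[0.976, -0.217, 0.0], [-0.217, -0.976, -0.0], [0.0, 0.0, -1.0]]
ft_force: [-1.7, 2.9, 7.7]
grip_width: 0.0255
gripper_force: 52.1
```

Run:
```python
from h import *
d=cam("wrist");s=env.observe();p=np.array(s["position"])
print("tcp base",((p[:2]-tB)@RB*1000),p[2],s["ft_force"])
B=lambda uv,z:((onz(d,uv,z)[:,:2]-tB)@RB*1000).round(1)
im=d["image"].astype(int); g=cv2.cvtColor(d["image"],cv2.COLOR_RGB2GRAY).astype(int)
for c in (300,323,345): print("col",c,[tuple(x) for x in im[100:196:4,c]])
m=((im[...,0]>150)&(im[...,1]>110)&(im[...,2]<90)&(im[...,1]>.68*im[...,0])).astype(np.uint8); m[:,:280]=0;m[:,365:]=0;m[260:]=0
for c in cv2.findContours(m,0,2)[0]:
    if cv2.contourArea(c)>40: print("y",cv2.boundingRect(c))
```

```text
tcp base [-84.71733903  19.45520492] 0.05819925265193938 [-2.34642084  1.19114071  7.2545327 ]
col 300 [(np.int64(245), np.int64(244), np.int64(244)), (np.int64(245), np.int64(245), np.int64(243)), (np.int64(245), np.int64(245), np.int64(244)), (np.int64(245), np.int64(245), np.int64(244)), (np.int64(196), np.int64(207), np.int64(213)), (np.int64(157), np.int64(165), np.int64(169)), (np.int64(59), np.int64(114), np.int64(220)), (np.int64(54), np.int64(122), np.int64(234)), (np.int64(55), np.int64(125), np.int64(235)), (np.int64(53), np.int64(123), np.int64(235)), (np.int64(52), np.int64(124), np.int64(235)), (np.int64(56), np.int64(124), np.int64(236)), (np.int64(59), np.int64(128), np.int64(238)), (np.int64(57), np.int64(125), np.int64(236)), (np.int64(54), np.int64(117), np.int64(225)), (np.int64(37), np.int64(82), np.int64(161)), (np.int64(29), np.int64(75), np.int64(158)), (np.int64(43), np.int64(85), np.int64(163)), (np.int64(35), np.int64(81), np.int64(161)), (np.int64(35), np.int64(81), np.int64(162)), (np.int64(36), np.int64(81), np.int64(161)), (np.int64(171), np.int64(142),
[... 1630 characters left out ...]
)), (np.int64(33), np.int64(79), np.int64(160)), (np.int64(35), np.int64(82), np.int64(161)), (np.int64(34), np.int64(82), np.int64(163)), (np.int64(37), np.int64(82), np.int64(163)), (np.int64(37), np.int64(84), np.int64(164)), (np.int64(36), np.int64(82), np.int64(162)), (np.int64(38), np.int64(82), np.int64(163)), (np.int64(40), np.int64(83), np.int64(165)), (np.int64(44), np.int64(87), np.int64(169)), (np.int64(35), np.int64(84), np.int64(166)), (np.int64(41), np.int64(86), np.int64(166)), (np.int64(40), np.int64(87), np.int64(168)), (np.int64(170), np.int64(141), np.int64(62)), (np.int64(182), np.int64(150), np.int64(36)), (np.int64(63), np.int64(91), np.int64(158))]
y (293, 184, 62, 8)
```

```bash
cat > m.py <<'E'
from h import *
d=cam("wrist");s=env.observe();p=np.array(s["position"])
print("tcp base",((p[:2]-tB)@RB*1000).round(1),p[2],np.round(s["ft_force"],1))
B=lambda uv,z:((onz(d,uv,z)[:,:2]-tB)@RB*1000).round(1)
im=d["image"].astype(int); print("cam base",(d["origin"][:2]-tB)@RB*1000)
e=[]
for c in (300,312,323,335,345):
    k=(im[:,c,2]-im[:,c,0]>60); r=np.where(k[60:200])[0].min()+60; e.append([c,r-.5])
print("edge",e,B(e,.026)[:,0])
m=((im[...,0]>140)&(im[...,1]>100)&(im[...,2]<100)&(im[...,1]>.68*im[...,0])).astype(np.uint8); m[:,:280]=0;m[:,365:]=0;m[260:]=0;m[:100]=0
for c in cv2.findContours(m,0,2)[0]:
    if cv2.contourArea(c)>40:
        x,y,w,h=cv2.boundingRect(c); l=B([[x+w/2,y+h/2]],.026); print("line",(x,y,w,h),l)
E
python3 m.py
```

```text
tcp base [-84.7  19.4] 0.05818320817514022 [-3.   1.3  7.2]
cam base [-19.02597523  20.44087037]
edge [[300, np.float64(123.5)], [312, np.float64(123.5)], [323, np.float64(123.5)], [335, np.float64(123.5)], [345, np.float64(123.5)]] [-24.8 -24.8 -24.8 -24.8 -24.8]
line (292, 184, 63, 8) [[-56.5  20. ]]
```

Request:
arm_command:
  commands: [1,0.006,0,0,0,0,0,1,0.012,0,0,0,0,0,1,0.018,0,0,0,0,0,1,0.024,0,0,0,0,0,1,0.028,0,0,0,0,0,1,0.028,0,0,0,0,0,1,0.028,0,0,0,0,0]

```text
time_s: 16.68
position: [0.4389, -0.2345, 0.0582]
tool_rot: [[0.976, -0.217, -0.0], [-0.217, -0.976, -0.0], [-0.0, 0.0, -1.0]]
ft_force: [-3.7, 2.4, 8.6]
grip_width: 0.025
gripper_force: 52.1
```

```bash
python3 m.py
```

```text
tcp base [-71.1  19.5] 0.058180834948723004 [-5.   1.6  7.6]
cam base [-5.28212207 20.45033824]
edge [[300, np.float64(151.5)], [312, np.float64(151.5)], [323, np.float64(151.5)], [335, np.float64(151.5)], [345, np.float64(151.5)]] [-24.6 -24.6 -24.6 -24.6 -24.6]
line (291, 184, 64, 8) [[-42.9  20.3]]
```

Request:
arm_command:
  commands: [1,0.004,0,0,0,0,0,1,0.008,0,0,0,0,0,1,0.012,0,0,0,0,0,1,0.016,0,0,0,0,0,1,0.02,0,0,0,0,0,1,0.02,0,0,0,0,0,1,0.02,0,0,0,0,0]

```text
time_s: 17.32
position: [0.4468, -0.2357, 0.0582]
tool_rot: [[0.976, -0.216, -0.005], [-0.216, -0.976, 0.002], [-0.005, -0.001, -1.0]]
ft_force: [-15.5, 4.6, 16.8]
grip_width: 0.0257
gripper_force: 53.2
```

```bash
python3 m.py
```

```text
tcp base [-63.1  20. ] 0.058250242226496614 [-14.6   5.   16.2]
cam base [ 3.30664548 20.83870396]
edge [[300, np.float64(167.5)], [312, np.float64(167.5)], [323, np.float64(167.5)], [335, np.float64(167.5)], [345, np.float64(167.5)]] [-24.6 -24.6 -24.6 -24.6 -24.6]
line (291, 184, 64, 8) [[-35.   20.8]]
```

Request:
arm_command:
  commands: [1,0,0,-0.002,0,0,0,1,0,0,-0.002,0,0,0,1,0,0,-0.002,0,0,0,1,0,0,-0.002,0,0,0]

```text
time_s: 17.7
position: [0.4475, -0.236, 0.0585]
tool_rot: [[0.976, -0.217, -0.003], [-0.217, -0.976, 0.002], [-0.004, -0.001, -1.0]]
ft_force: [-8.5, 2.0, 4.0]
grip_width: 0.0254
gripper_force: 51.7
```

```bash
python3 m.py
```

```text
tcp base [-62.3  19.9] 0.05851842887969417 [-7.8  2.4  4.4]
cam base [ 3.89105973 20.71211148]
edge [[300, np.float64(169.5)], [312, np.float64(169.5)], [323, np.float64(169.5)], [335, np.float64(169.5)], [345, np.float64(169.5)]] [-24.9 -24.9 -24.9 -24.9 -24.9]
line (292, 184, 63, 8) [[-34.3  20.5]]
```

Request:
arm_command:
  commands: [1,0.004,0,0,0,0,0,1,0.008,0,0,0,0,0,1,0.01,0,0,0,0,0,1,0.01,0,0,0,0,0,1,0.01,0,0,0,0,0]

```text
time_s: 18.17
position: [0.4523, -0.237, 0.0585]
tool_rot: [[0.976, -0.217, -0.004], [-0.217, -0.976, 0.002], [-0.004, -0.001, -1.0]]
ft_force: [-8.0, 2.2, 4.7]
grip_width: 0.0254
gripper_force: 51.8
```

```bash
python3 m.py
```

```text
tcp base [-57.4  20. ] 0.058487348587181825 [-8.2  2.8  4.1]
cam base [ 8.85701658 20.78682644]
edge [[300, np.float64(179.5)], [312, np.float64(179.5)], [323, np.float64(179.5)], [335, np.float64(179.5)], [345, np.float64(179.5)]] [-25.1 -25.  -25.  -25.  -25. ]
line (291, 184, 64, 8) [[-29.4  20.8]]
```

Request:
arm_command:
  commands: [1,0.004,0,0,0,0,0,1,0.008,0,0,0,0,0,1,0.012,0,0,0,0,0,1,0.016,0,0,0,0,0,1,0.0175,0,0,0,0,0,1,0.0175,0,0,0,0,0,1,0.0175,0,0,0,0,0]

```text
time_s: 18.8
position: [0.461, -0.2389, 0.0585]
tool_rot: [[0.976, -0.217, -0.003], [-0.217, -0.976, 0.002], [-0.004, -0.001, -1.0]]
ft_force: [-7.2, 2.8, 4.6]
grip_width: 0.0254
gripper_force: 51.7
```

```bash
python3 m.py
python3 - <<'E'
from h import *
# lift check: compare plate/bubble/dish/tongue positions in side & top images vs. before
for n in("top","side"):
    a=cv2.imread(f"pics/{n}0.png"); d=cam(n); b=d["image"][:,:,::-1].copy(); cv2.imwrite(f"pics/{n}1.png",b)
    bb=b.astype(int); aa=a.astype(int)
    for nm,x in(("before",aa),("after",bb)):
        y=(x[...,2]>150)&(x[...,1]>150)&(x[...,0]<110)
        for c in cv2.findContours(y.astype(np.uint8),0,2)[0]:
            m=cv2.moments(c)
            if m["m00"]>4: print(n,nm,"bubble",round(m["m10"]/m["m00"],2),round(m["m01"]/m["m00"],2),m["m00"])
d=cam("wrist");im=d["image"].astype(int)
w=(im.min(2)>225).astype(np.uint8); w[200:]=0
for c in cv2.findContours(w,0,2)[0]:
    if cv2.contourArea(c)>500: print("white",cv2.boundingRect(c))
y=((im[...,0]>180)&(im[...,1]>180)&(im[...,2]<110)).astype(np.uint8)
for c in cv2.findContours(y,0,2)[0]:
    m=cv2.moments(c)
    if m["m00"]>60:
        u=[m["m10"]/m["m00"],m["m01"]/m["m00"]]; print("bub",u,m["m00"],((onz(d,[u],.034)[:,:2]-tB)@RB*1000))
E
```

```text
tcp base [-48.6  19.9] 0.058466833385572244 [-8.1  2.9  5.2]
cam base [17.66118633 20.78329561]
edge [[300, np.float64(197.5)], [312, np.float64(197.5)], [323, np.float64(197.5)], [335, np.float64(197.5)], [345, np.float64(197.5)]] [-25.6 -25.6 -25.5 -25.5 -25.5]
top before bubble 356.15 213.27 10.0
side before bubble 501.36 373.78 217.5
side before bubble 494.92 351.58 6.0
side before bubble 500.08 350.33 17.5
side before bubble 484.85 345.12 8.0
side after bubble 508.12 365.17 13.5
side after bubble 501.04 372.85 229.0
side after bubble 499.86 350.3 19.5
side after bubble 484.9 345.08 8.5
white (219, 0, 180, 190)
bub [254.43741551770748, 161.5309543119762] 616.5 [[-5.91128378 52.88257862]]
```

Run:
```python
from h import *
d=cam("wrist");s=env.observe();p=np.array(s["position"])
cv2.imwrite("pics/w7.png",d["image"][:,:,::-1])
T=np.eye(4);T[:3,:3]=s["tool_rot"];T[:3,3]=p; X=np.linalg.inv(T)
tc=np.eye(4);tc[:3,:3]=d["orientation"];tc[:3,3]=d["origin"];tc=X@tc   # tool_from_camera
R6=np.array([[.976,-.217,-.001],[-.217,-.976,.001],[-.001,-.001,-1]]);T6=np.eye(4);T6[:3,:3]=R6;T6[:3,3]=[.38685,-.22329,.14032]
M=T6@tc; d6=dict(d,origin=M[:3,3],orientation=M[:3,:3],image=cv2.imread("pics/w6.png")[:,:,::-1])
for n,dd in(("w6",d6),("now",d)):
    for bx in(-.018,-.014,-.010,.005,.02):
        r=int(round(proj(dd,np.r_[b2w(bx+.004,.0195),.032])[0,1])) 
        if r<2: continue
        im=dd["image"].astype(int); f=im[r-1:r+2].mean(0); red=f[:,0]-f[:,2]; g=f.mean(1)
        c0=323
        # left: white->orange or dark; right: white->grey
        L=next(c for c in range(290,150,-1) if red[c]>40 or g[c]<130) if n=="w6" else next(c for c in range(236,150,-1) if red[c]>40 or g[c]<130)
        Rr=[(c,int(g[c])) for c in range(370,440,1)]
        dg=np.diff(g[360:450]); j=360+int(np.argmin(dg))+.5
        W=(onz(dd,[[L+.5,r],[j,r]],.03)[:,:2]-tB)@RB*1000
        w=W[0,1]-W[1,1]; H=dd["origin"][2]
        print(n,bx,r,L,j,W.round(1).tolist(),"w",round(w,1),"z",round(1000*(H-(H-.03)*95/w),1), "drop",int(dg.min()))
```

```text
w6 -0.018 43 255 393.5 [[-13.8, 66.0], [-13.6, -27.9]] w 93.9 z 27.3 drop -38
w6 -0.014 36 282 421.5 [[-9.4, 47.5], [-8.9, -46.8]] w 94.2 z 28.1 drop -59
w6 -0.01 30 285 421.5 [[-5.7, 45.4], [-5.2, -46.5]] w 91.8 z 22.0 drop -75
w6 0.005 5 253 395.5 [[9.8, 66.3], [10.0, -28.0]] w 94.3 z 28.4 drop -65
now -0.018 178 227 424.5 [[-14.7, 67.4], [-14.4, -28.8]] w 96.2 z 31.9 drop -36
now -0.014 169 227 414.5 [[-10.2, 67.1], [-10.0, -23.5]] w 90.6 z 22.7 drop -44
now -0.01 161 226 425.5 [[-6.3, 67.3], [-6.1, -28.6]] w 95.8 z 31.3 drop -54
now 0.005 129 225 427.5 [[8.8, 66.6], [9.1, -28.2]] w 94.8 z 29.7 drop -55
now 0.02 95 223 430.5 [[24.2, 66.4], [24.4, -28.3]] w 94.7 z 29.6 drop -45
```

Run:
```python
from h import *
a=cv2.imread("pics/side0.png");b=cv2.imread("pics/side1.png");d=cam("side")
ga,gb=[cv2.cvtColor(x,cv2.COLOR_BGR2GRAY) for x in(a,b)]
h=np.radians(0.0)
def pr(bx,by,z): return proj(d,np.r_[b2w(bx,by),z])[0]
import itertools
for n,bx,by,z in [("front-right corner",-.025,-.03,.03),("rear-right",.085,-.03,.03),("rear-left",.085,.065,.03),("dish",.037,.0185,.044),("dish front",.008,.0185,.044),("bubble",-.006,.052,.034)]:
    g=.04*(.08-bx) if bx<.08 else 0
    print(n,pr(bx,by,z).round(1),"flow for 4mm:",(pr(bx,by,z+g)-pr(bx,by,z)).round(2))
m=np.zeros_like(ga); m[205:262,275:390]=255
pts=cv2.goodFeaturesToTrack(ga,60,.03,4,mask=m)
q,st,er=cv2.calcOpticalFlowPyrLK(ga,gb,pts,None,winSize=(11,11),maxLevel=1)
for x,y,s_,e in zip(pts[:,0],q[:,0],st[:,0],er[:,0]):
    if s_ and np.hypot(*(y-x))<4: print(x,(y-x).round(2),round(float(e),1))
```

```text
front-right corner [305.6 237.3] flow for 4mm: [-0.05 -1.  ]
rear-right [342.3 238.7] flow for 4mm: [0. 0.]
rear-left [343.2 217.3] flow for 4mm: [0. 0.]
dish [327.2 223.6] flow for 4mm: [-0.   -0.41]
dish front [317.7 223.2] flow for 4mm: [-0.02 -0.69]
bubble [314.1 218.1] flow for 4mm: [-0.03 -0.81]
[312. 227.] [3.91 0.43] 62.7
[306. 240.] [ 0.15 -0.44] 45.9
[310. 239.] [-0.56 -0.02] 42.4
[315. 238.] [ 0.4  -0.22] 49.6
[342. 218.] [ 0.   -0.06] 2.3
[385. 250.] [0.01 0.01] 2.2
[310. 244.] [-2.85  0.81] 34.9
[379. 254.] [-0.01  0.01] 2.2
[294. 250.] [ 0.63 -0.75] 38.3
[310. 217.] [ 1.3  -0.17] 37.1
[322. 206.] [-0.26 -0.01] 6.1
[388. 207.] [-0.01  0.02] 2.1
[299. 252.] [-0.02 -0.07] 28.4
[319. 243.] [ 1.47 -0.47] 27.0
[381. 249.] [-0.01  0.01] 2.2
[342. 251.] [0.04 0.01] 2.8
[384. 254.] [0.01 0.01] 2.3
[343. 237.] [0.05 0.02] 2.6
[316. 220.] [-0.36 -0.31] 14.0
[307. 221.] [1.49 3.28] 68.1
[386. 242.] [ 0.01 -0.01] 2.3
[343. 242.] [0.05 0.04] 3.2
[302. 249.] [-0.34  0.26] 27.4
[337. 227.] [0.03 0.06] 2.2
[342. 246.] [0.08 0.14] 4.9
[296. 258.] [-0.    0.28] 27.7
[337. 238.] [ 0.03 -0.14] 10.4
[372. 230.] [-0.05  0.05] 1.9
[387. 218.] [ 0.01 -0.02] 2.3
[292. 258.] [0.1  0.25] 23.0
[358. 230.] [0.06 0.05] 1.8
[365. 254.] [0. 0.] 2.2
[386. 222.] [0.01 0.03] 2.2
[388. 226.] [0.01 0.03] 2.3
[315. 231.] [ 1.49 -0.51] 78.4
[343. 233.] [0.11 0.02] 3.3
[289. 252.] [ 0.66 -0.85] 40.4
[339. 255.] [-0.05  0.  ] 2.2
[364. 243.] [ 0.15 -0.01] 2.3
```

Run:
```python
from h import *
d=cam("wrist");s=env.observe();p=np.array(s["position"])
T=np.eye(4);T[:3,:3]=s["tool_rot"];T[:3,3]=p
tc=np.eye(4);tc[:3,:3]=d["orientation"];tc[:3,3]=d["origin"];tc=np.linalg.inv(T)@tc
T6=np.eye(4);T6[:3,:3]=np.array([[.976,-.217,-.001],[-.217,-.976,.001],[-.001,-.001,-1]]);T6[:3,3]=[.38685,-.22329,.14032]
M=T6@tc; d6=dict(d,origin=M[:3,3],orientation=M[:3,:3],image=cv2.imread("pics/w6.png")[:,:,::-1])
def sub(v,lo):  # centroid of the strongest step
    g=np.abs(np.diff(v)); j=int(np.argmax(g)); k=slice(max(j-2,0),j+3); return lo+.5+(g[k]*np.arange(len(g))[k]).sum()/g[k].sum()
def width(dd,r,Lr,Rr):
    im=dd["image"].astype(float); b=im[r,:,2]; g=im[r].mean(1)
    return sub(b[Lr[0]:Lr[1]],Lr[0]),sub(g[Rr[0]:Rr[1]],Rr[0])
def pred(dd,r,h):
    xs=np.linspace(-.025,.08,300); o=[]
    for y in(.067,-.028):
        P=np.array([np.r_[b2w(x,y),.03+h*(.08-x)/.101] for x in xs]); q=proj(dd,P); i=np.argsort(q[:,1]); o.append(np.interp(r,q[i,1],q[i,0]))
    return o[1]-o[0]
for n,dd,rows,Lr,Rr in(("w6",d6,(4,8,12,40,44,48),(245,264),(384,402)),("now",d,range(20,186,12),(212,240),(415,440))):
    for r in rows:
        L,R_=width(dd,r,Lr,Rr); w=R_-L
        print(n,r,round(L,1),round(R_,1),"w",round(w,1),"pred h=0,3,4,5:",[round(pred(dd,r,h),1) for h in((0,) if n=="w6" else (0,.003,.004,.005))])
```

```text
w6 4 253.6 395.3 w 141.7 pred h=0,3,4,5: [np.float64(143.0)]
w6 8 253.5 395.4 w 141.9 pred h=0,3,4,5: [np.float64(142.7)]
w6 12 253.8 393.8 w 140.0 pred h=0,3,4,5: [np.float64(142.3)]
w6 40 255.4 399.1 w 143.7 pred h=0,3,4,5: [np.float64(139.8)]
w6 44 255.4 393.3 w 137.9 pred h=0,3,4,5: [np.float64(139.4)]
w6 48 255.3 393.3 w 137.9 pred h=0,3,4,5: [np.float64(139.1)]
now 20 218.6 434.6 w 216.0 pred h=0,3,4,5: [np.float64(218.4), np.float64(219.5), np.float64(219.8), np.float64(220.2)]
now 32 219.2 433.8 w 214.5 pred h=0,3,4,5: [np.float64(216.7), np.float64(218.0), np.float64(218.4), np.float64(218.8)]
now 44 219.8 433.0 w 213.2 pred h=0,3,4,5: [np.float64(215.0), np.float64(216.5), np.float64(217.0), np.float64(217.5)]
now 56 220.7 432.4 w 211.7 pred h=0,3,4,5: [np.float64(213.3), np.float64(215.0), np.float64(215.5), np.float64(216.1)]
now 68 221.3 431.6 w 210.2 pred h=0,3,4,5: [np.float64(211.6), np.float64(213.4), np.float64(214.0), np.float64(214.7)]
now 80 222.1 430.7 w 208.6 pred h=0,3,4,5: [np.float64(209.8), np.float64(211.8), np.float64(212.5), np.float64(213.2)]
now 92 222
[... 256 characters left out ...]
.7 pred h=0,3,4,5: [np.float64(204.3), np.float64(207.0), np.float64(207.9), np.float64(208.8)]
now 128 224.9 427.9 w 203.0 pred h=0,3,4,5: [np.float64(202.5), np.float64(205.3), np.float64(206.3), np.float64(207.2)]
now 140 225.6 426.9 w 201.3 pred h=0,3,4,5: [np.float64(200.6), np.float64(203.6), np.float64(204.7), np.float64(205.7)]
now 152 226.2 426.1 w 199.9 pred h=0,3,4,5: [np.float64(198.7), np.float64(201.9), np.float64(203.0), np.float64(204.1)]
now 164 226.8 424.9 w 198.1 pred h=0,3,4,5: [np.float64(196.8), np.float64(200.2), np.float64(201.4), np.float64(202.5)]
now 176 227.9 424.4 w 196.5 pred h=0,3,4,5: [np.float64(194.8), np.float64(198.5), np.float64(199.7), np.float64(200.9)]
```

```bash
python3 -c "
from h import *
print(env.close_job())"
```

```text
the job is handed in; nothing more can be done
None
```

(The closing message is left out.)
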